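# Feel the end float of a dough roller's shaft and centre it

### The job

Check the end float of the dough roller's shaft by its square crank boss: gently push the shaft in towards the machine until you feel it come up firmly against its inner stop, then gently pull it out until you feel the outer stop. Then set the shaft in the middle of that play and let go of it, leaving the loose things close by undisturbed.

Things in the scene. Friction and masses are not known exactly. Their poses are not given: they have to be found in the camera images.
- machine: benchtop dough roller, fixed: dark steel base 150 x 235 mm, two grey cheeks 140 mm high, steel hood, sloping feed chute on its -x side. Origin on the table under it; z up; its y runs along the roller shaft, pointing out towards the shaft's free end, the boss.
- bearing_box (a point): middle of the outer (+y) face of the dark bearing box on the machine's +y cheek, where the shaft comes out, 85 mm above the table; box 56 x 56 mm, 45 mm deep. Hidden in it are the shaft's two stops, spring washers: where they sit varies and cannot be seen. There the push rises about 20 N per mm; 3 N over the drag, kept for a quarter second, is a firm touch; above 20 N the washer is damaged.
- shaft: roller shaft, slides only along the machine's y (does not turn), with 1.5 N drag; stays where left. Origin: centre of the square steel crank boss on its free end, 24 x 24 mm, 36 mm long along y, 85 mm above the table; axes as the machine's. Pinch it from above across the upright flats. Free play between the stops is 10 to 20 mm; it starts within it, under 16 mm from either stop.
- boss_end (a point): middle of the free (+y) end face of the boss, 18 mm from the boss's centre; pushing it towards -y pushes the shaft in
- star_cookie: loose star-shaped gingerbread cookie, 72 mm across, 10 mm thick, flat on the table beyond the boss; origin under its centre
- crank: loose removed crank, a flat steel arm 110 x 22 x 12 mm with a black upright grip 60 mm tall at one end, lying beyond the roller; origin under its middle
- green_tube: loose green icing tube with white collar, 150 mm long, 34 mm thick, lying on the table past the boss's free end; origin underneath, near mid length
- red_tube: loose dark red icing tube, same size as the green one, lying on the right, past the other end of the machine; origin underneath, near mid length
- round_cookie: loose round gingerbread cookie, 68 mm across, 10 mm thick, on the left; origin under its centre

How it is judged:
By the outcome, as a careful person would: the job done as asked, in the order asked, and still so for the second after the job is handed in, with the robot touching nothing.
It also fails if it takes over 51 s, if anything falls off the work surface, if the arm or the gripper's body presses on something with over 40 N, if the wrist force passes 120 N, or if a joint passes its speed limit or range.

### The arm

A 6-joint arm with a two-finger parallel gripper is mounted at the origin on the work surface. World frame = base frame: x ahead of the robot, y to its left, z up, the work surface at z = 0. Lengths are in m, angles in rad, forces in N, time in s.
With the tool pointing down it reaches from about 0.375 to 0.75 m from the base axis. Payload 9 kg.
Tool frame: the origin (TCP) lies between the finger pads; the fingertips stand 8 mm ahead of it and the grasp point (between the pads) lies 11 mm behind it; z points along the fingers, y is the line along which they close (so a half turn about z gives the same grasp; the last joint's range is limited). The gripper opens to 85 mm and grips with 20 to 120 N. Pads are 22 mm wide; open, the fingers measure 114 mm over their backs; the gripper's body (76 mm by 85 mm) begins 54 mm behind the grasp point. The pads swing forward as they close: fully open they stand 13 mm farther back than shut.
Start: joints at [1.025, 0.104, 0.097, 1.564, 0, 1.353], TCP at [0.193, 0.568, 0.239] pointing down, gripper open.
Joint ranges: [-2.99, 2.99], [-0.84, 1.86], [-1.1, 1.16], [-1.84, 2.11], [-1.51, 1.56], [-3.14, 3.14]. Speed limits (rad/s): [2.22, 2.22, 2.57, 3.14, 3.14, 3.14].

### API

Orientations are given as a rotation vector (axis times angle).
In Python, from cell import sensors, cams, order gives the robot as it stands. The module is installed in compiled form; this text tells all that it offers.
- The arm moves only by the shell command python3 -m pendant 'ROWS' [FORCE]. ROWS is JSON, a list of rows, each a list of 5 numbers: the shift along the tool's x, y, z in cm, then the turn about the tool's z in rad, then the opening, from 0 (shut) to 1 (fully open). In form: [[tx, ty, tz, yaw, hand], ...]. A call has 1 to 20 rows; each row shifts and turns the commanded pose from where the row before left it, along the tool's axes as they then stand; what a row does not reach is not made up. A row lasts 1/12 s, in which the tool goes at most 41.7 mm and 7.16 degrees, less where a joint would pass 70% of its speed; a pose out of reach is approached as far as the arm can. A call with a gripper value outside its range is refused whole. The fingers move at their own pace and stop on an object; FORCE is the grip in N (left out, the last holds). Time passes only in rows, so rows that do not move let the fingers close. It gives the time, the measured TCP pose, the force, the opening and the grip force at its end, in the units of the state.
- sensors.get_obs(): the state, without advancing time (a new reading comes with each control period).
- cams.capture(name): name is "scene" or "top" or "wrist"; returns a dict with "image" (480x640x3 uint8, red, green, blue), "z_map" (480x640 float32, m along the optical axis (not along the pixel's ray), 0 where there is no reading), "K" (3x3 intrinsics, pixels), "distortion" ([k1, k2, p1, p2, k3] as OpenCV has them; the pictures are not rectified), "R" (3x3) and "t" (3): a world point X has camera coordinates R X + t. Camera axes: x right, y down, z forward; pixel columns grow to the right and rows downward; lengths in m; the calibration is good to about 2 mm. A picture is of the moment at which its call begins.
- order.finish_job(): hands the job in; it is judged then, once.
The state is a dict: "time": time; "joint_positions": joint angles; "qd": joint speeds; "tau": joint torques, N m; "position": TCP position; "eef_rot": TCP orientation; "force": force on the tool from outside, world axes, zero at the start; "moment": the same for the moment, N m; "gripper_width": finger opening in m; "grasp_force": force on a finger pad.
Only numpy, scipy, OpenCV 4.12 (cv2) and the standard library are available. Lean on these libraries where they do the work, as an engineer would, in place of code of your own. Each camera call takes 0.05 s, during which the arm holds its last target. There are 200 camera calls.

## Working session

There is one attempt and no reset: what is moved stays moved. The work goes in short steps, Python scripts to look and compute and a shell command to move; the robot and the scene stay as the last step left them, time stands still between calls to the robot, and variables do not carry over. Pictures are saved under pics/ and viewed, at most 10 in all, crops included, and the job is handed in when it is done.

```bash
mkdir -p pics; python3 - <<'E'
from cell import sensors,cams
import cv2,numpy as np
o=sensors.get_obs();print({k:np.round(v,3) for k,v in o.items()})
for n in("scene","top"):
    c=cams.capture(n);cv2.imwrite(f"pics/{n}0.png",c["image"][:,:,::-1]);np.savez(f"{n}0.npz",**c)
    print(n,c["K"].round(1).tolist(),np.round(c["distortion"],3),(-c["R"].T@c["t"]).round(3),c["R"].round(2).tolist())
E
```

```text
{'time': np.float64(0.0), 'joint_positions': array([1.025, 0.105, 0.097, 1.564, 0.   , 1.353]), 'qd': array([-0.001, -0.   ,  0.   ,  0.   ,  0.001, -0.001]), 'tau': array([ 1.0000e-03, -5.5693e+01,  5.0365e+01,  1.7000e-02, -0.0000e+00,
       -0.0000e+00]), 'position': array([0.193, 0.568, 0.239]), 'eef_rot': array([-5.130e-01, -3.099e+00,  2.000e-03]), 'force': array([-0.084, -0.074, -0.282]), 'moment': array([-0.027, -0.034, -0.009]), 'grasp_force': np.float64(0.0), 'gripper_width': np.float64(0.085)}
scene [[457.7, 0.0, 311.1], [0.0, 457.7, 236.9], [0.0, 0.0, 1.0]] [-0.042  0.     0.     0.     0.   ] [1.25  0.411 0.682] [[-0.53, 0.85, -0.02], [0.5, 0.3, -0.81], [-0.68, -0.44, -0.58]]
top [[471.6, 0.0, 321.7], [0.0, 471.6, 234.2], [0.0, 0.0, 1.0]] [0.027 0.    0.    0.    0.   ] [ 0.469 -0.018  1.16 ] [[-0.03, -1.0, 0.02], [-1.0, 0.03, -0.08], [0.08, -0.02, -1.0]]
```

View pics/scene0.png

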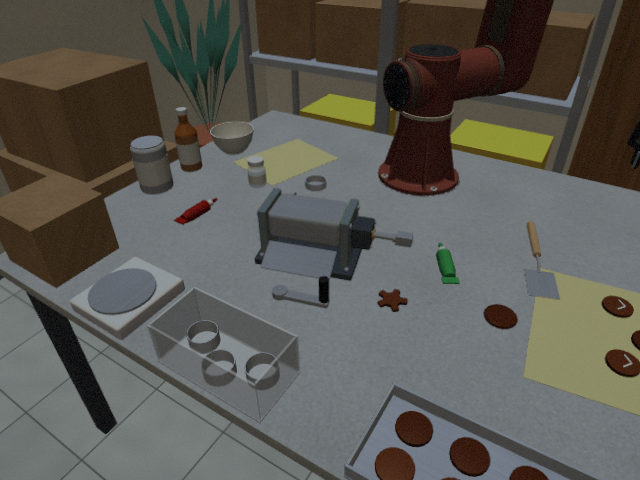

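View pics/top0.png

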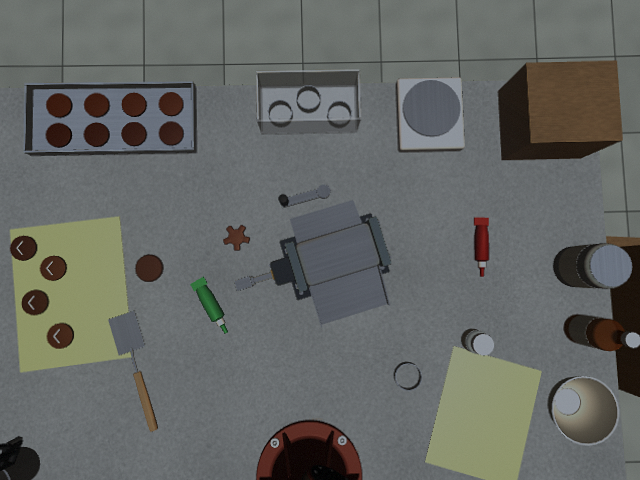

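The scene shows the boss at about (403,239), with the green tube at (446,263) and the star at (392,299). In the top view the boss is at (245,283), the box at (283,271), the green tube at (209,305) and the star at (236,237).

```bash
cat > h.py <<'E'
import numpy as np,cv2
def cloud(c):
    K,D,R,t=c["K"],c["distortion"],c["R"],c["t"]
    v,u=np.mgrid[:480,:640];p=np.stack([u,v],-1).reshape(-1,1,2).astype(float)
    n=cv2.undistortPoints(p,K,D).reshape(480,640,2);z=c["z_map"]
    X=np.dstack([n[...,0]*z,n[...,1]*z,z])
    return (X-t)@R
E
python3 - <<'E'
import numpy as np,cv2
from h import cloud
c=dict(np.load("top0.npz"));P=cloud(c)
def rep(n,sl,lo,hi):
    m=np.zeros((480,640),bool);m[sl]=1
    m&=(P[...,2]>lo)&(P[...,2]<hi)&(c["z_map"]>0)
    q=P[m];r=cv2.minAreaRect((q[:,:2]*1000).astype(np.float32));print(n,len(q),q.mean(0).round(4),np.round(r[0],1),np.round(r[1],1),round(r[2],1));return q
q=rep("boss",np.s_[265:300,228:256],.085,.11)
rep("shaft",np.s_[262:295,256:271],.075,.11)
b=rep("box",np.s_[250:295,270:291],.1,.125)
for n,s in(("green",np.s_[275:340,185:235]),("star",np.s_[220:255,218:256])):rep(n,s,.006,.05)
print("table",np.median(P[340:400,180:240,2]), "hood max",P[200:320,280:390,2].max())
cs=dict(np.load("scene0.npz"));Q=cloud(cs)
m=np.zeros((480,640),bool);m[228:250,390:418]=1;m&=(Q[...,2]>.09)&(Q[...,2]<.105);q=Q[m];print("boss scene",len(q),q.mean(0),cv2.minAreaRect((q[:,:2]*1000).astype(np.float32)))
big=cv2.resize(c["image"][225:325,190:320],None,fx=6,fy=6,interpolation=2);cv2.imwrite("pics/topcrop.png",big[:600,:780,::-1])
E
```

```text
boss 215 [0.4522 0.1325 0.0957] [452.6 131.1] [23.9 46.1] 15.4
shaft 102 [0.4651 0.0905 0.0907] [467.2  86.6] [22.6 51.2] 39.3
box 464 [0.4763 0.0495 0.1117] [475.6  49.2] [56.9 45.2] 12.6
green 742 [0.4066 0.226  0.0263] [398.2 220.5] [140.3 100.8] 2.1
star 346 [0.5622 0.1645 0.0095] [562.3 162.2] [66.7 61.2] 58.1
table -0.00015566624183687667 hood max 1.1595357867999918
boss scene 169 [0.45567774 0.1351164  0.09568655] ((452.5721435546875, 131.17047119140625), (30.057090759277344, 47.94913101196289), 15.514815330505371)
```

View pics/topcrop.png

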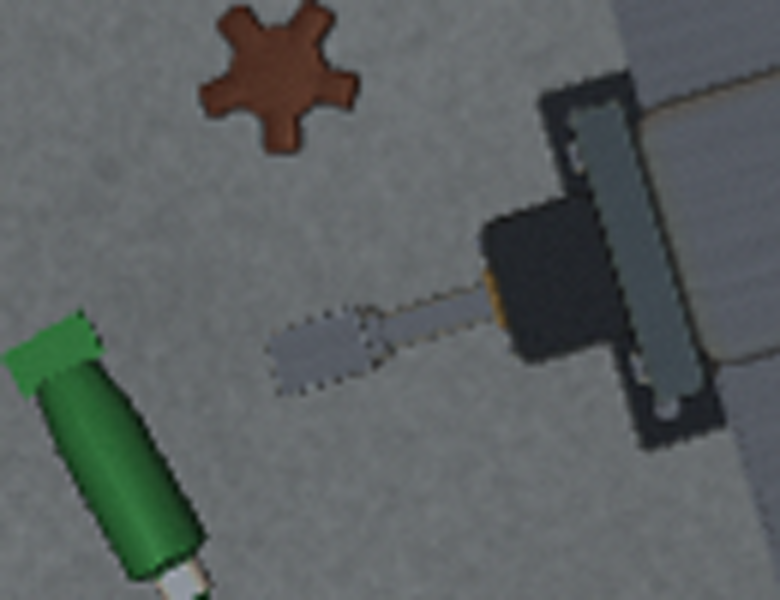

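The top crop shows the boss about 45 mm clear of the box along an axis at about 15.5° from world y, and the star and green tube both clear of the gripper. I'll move above the boss and turn.

```bash
python3 -m pendant '[[-2.4,-2.06,0,0,1],[-2.4,-2.06,0,0,1],[-2.4,-2.06,0,0,1],[-2.4,-2.06,0,0,1],[-2.4,-2.06,0,0,1],[-2.4,-2.06,0,0,1],[-2.4,-2.06,0,0,1],[-2.4,-2.06,0,0,1],[-2.4,-2.06,0,0,1],[-2.4,-2.06,0,0,1],[-2.4,-2.06,0,0,1],[-2.4,-2.06,0,0,1],[-2.4,-2.06,0,0,1],[-2.4,-2.06,0,0,1],[-2.4,-2.06,0,0,1],[-2.4,-2.06,0,0,1]]' 60
python3 -m pendant '[[0,0,0,0.1215,1],[0,0,0,0.1215,1],[0,0,0,0.1215,1],[0,0,0,0.1215,1],[0,0,0,0.1215,1],[0,0,0,0.1215,1],[0,0,0,0.1215,1],[0,0,0,0.1215,1],[0,0,0,0,1]]'
cat > w.py <<'E'
import sys,cv2,numpy as np
from cell import sensors,cams
from h import cloud
from scipy.spatial.transform import Rotation as Ro
o=sensors.get_obs();R=Ro.from_rotvec(o["eef_rot"]).as_matrix()
print("t",o["time"],"pos",o["position"].round(4),"toolx",R[:,0].round(3),"tooly",R[:,1].round(3),"q6",o["joint_positions"].round(2))
c=cams.capture("wrist");cv2.imwrite(f"pics/{sys.argv[1]}.png",c["image"][:,:,::-1]);P=cloud(c)
m=(P[...,2]>.092)&(P[...,2]<.101)&(c["z_map"]>0)&(abs(P[...,0]-.4525)<.03)&(abs(P[...,1]-.1315)<.04)
q=P[m]
if len(q)>20:
    r=cv2.minAreaRect((q[:,:2]*1000).astype(np.float32));print("boss",len(q),q.mean(0).round(4),r)
    v,u=np.where(m);print("px",u.min(),u.max(),v.min(),v.max())
    d=R.T@(np.r_[np.array(r[0])/1000,.074]-o["position"]);print("shift cm",(d*100).round(2))
E
python3 w.py w1
```

```text
time: 1.43
position: [0.451, 0.1309, 0.2391]
eef_rot: [-0.513, -3.099, -0.0]
force: [0.3, 0.6, 0.1]
gripper_width: 0.0854
grasp_force: 0.0
time: 2.18
position: [0.4504, 0.1324, 0.239]
eef_rot: [-1.908, -2.495, 0.0]
force: [-0.9, -0.0, 1.1]
gripper_width: 0.0854
grasp_force: 0.0
t 2.1833 pos [0.4504 0.1324 0.239 ] toolx [-0.262  0.965  0.   ] tooly [ 0.965  0.262 -0.001] q6 [ 0.01 -0.3  -0.28  1.59  0.    1.31]
boss 1349 [0.4523 0.1349 0.0965] ((455.5838623046875, 122.88609313964844), (23.57709503173828, 66.36613464355469), 15.910985946655273)
px 302 330 200 272
shift cm [-1.06  0.26 16.5 ]
```

View pics/w1.png

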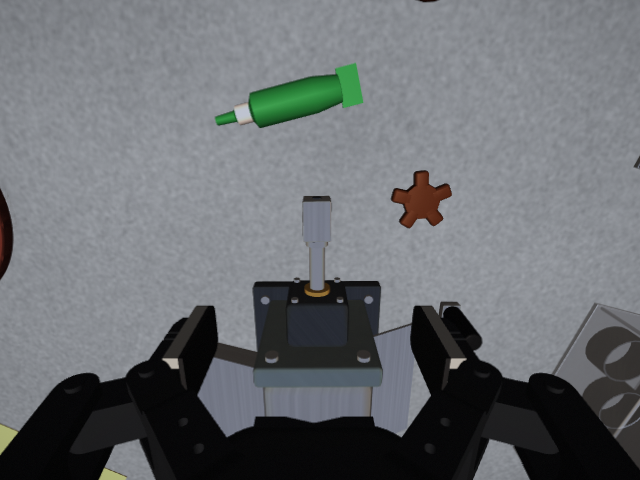

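In the wrist view the boss spans about (303–330, 200–242) and the mask wrongly ran on into the shaft. Recomputing for the boss alone.

```bash
sed -i 's/^q=P\[m\]/m=cv2.morphologyEx(m.astype(np.uint8),cv2.MORPH_OPEN,np.ones((21,21),np.uint8))>0\nq=P[m]/' w.py; python3 w.py w2
```

```text
t 2.2333 pos [0.4505 0.1324 0.239 ] toolx [-0.27   0.963  0.   ] tooly [ 0.963  0.27  -0.   ] q6 [ 0.01 -0.3  -0.28  1.59  0.    1.3 ]
boss 838 [0.4501 0.1434 0.0968] ((450.29205322265625, 142.90707397460938), (22.9447021484375, 24.7864933013916), 15.413161277770996)
px 303 330 200 229
shift cm [ 1.01  0.27 16.5 ]
```

```bash
python3 - <<'E'
from cell import cams,sensors
from h import cloud
import cv2,numpy as np
from scipy.spatial.transform import Rotation as Ro
o=sensors.get_obs();R=Ro.from_rotvec(o["eef_rot"]).as_matrix()
c=cams.capture("wrist");P=cloud(c)
for v in range(192,256,3):
    L=(P[v,290:345]-o["position"])@R*100
    w=P[v,290:345,2]>.085
    print(v,w.sum(),L[w][:,0].mean().round(2) if w.any() else '',L[w][:,1].min().round(2) if w.any() else '',L[w][:,1].max().round(2)if w.any() else '',np.median(P[v,312:320,2]).round(4))
E
```

```text
192 1 8.45 0.04 0.04 -0.0005
195 0    -0.0001
198 21 2.26 -0.8 1.25 0.0886
201 28 2.21 -0.85 1.38 0.0966
204 29 1.97 -0.94 1.38 0.097
207 29 1.72 -0.94 1.38 0.097
210 29 1.46 -0.95 1.38 0.0966
213 28 1.2 -0.86 1.39 0.0968
216 28 0.95 -0.87 1.4 0.0967
219 28 0.69 -0.87 1.4 0.0972
222 28 0.43 -0.87 1.4 0.097
225 28 0.16 -0.87 1.41 0.0968
228 28 0.21 -0.79 1.41 0.0971
231 28 -0.38 -0.88 1.42 0.0966
234 28 -0.32 -0.88 1.43 0.0965
237 28 -0.9 -0.88 1.43 0.0977
240 29 -0.85 -0.88 1.44 0.0973
243 25 -0.81 -0.74 1.22 0.0947
246 19 -1.85 -0.56 1.03 0.0947
249 15 -2.24 -0.39 0.86 0.0917
252 15 -2.52 -0.39 0.87 0.0913
255 15 -2.81 -0.39 0.87 0.0919
```

The boss runs from tool x −1.3 to +2.24 cm (36 mm long) and y −0.9 to +1.4 cm, with its top at z = 97 mm, which matches the given sizes. Shift is +0.45, +0.27, then down 16.5 cm and grip.

```bash
python3 -m pendant '[[0.45,0.27,0,0,1],[0,0,3,0,1],[0,0,3,0,1],[0,0,3,0,1],[0,0,2,0,1],[0,0,2,0,1],[0,0,1.5,0,1],[0,0,1,0,1],[0,0,0.5,0,1],[0,0,0.5,0,1],[0,0,0,0,1],[0,0,0,0,1]]'; python3 -c "
from cell import sensors;o=sensors.get_obs();print(o['position'],o['force'],o['eef_rot'])"
```

```text
time: 3.33
position: [0.4524, 0.1375, 0.0749]
eef_rot: [1.9, 2.501, 0.001]
force: [0.4, 0.2, 0.5]
gripper_width: 0.0853
grasp_force: 0.0
[0.45240221 0.137513   0.0749312 ] [0.37067988 0.21452366 0.47372851] [1.90021040e+00 2.50102577e+00 8.62876946e-04]
```

```bash
python3 -m pendant '[[0,0,0.1,0,0.6],[0,0,0,0,0.4],[0,0,0,0,0.3],[0,0,0,0,0.2],[0,0,0,0,0.15],[0,0,0,0,0.1],[0,0,0,0,0.1],[0,0,0,0,0.1],[0,0,0,0,0.1],[0,0,0,0,0.1]]' 40
cat > g.py <<'E'
import sys,numpy as np
from cell import sensors
o=sensors.get_obs();u=np.array([-.267,.964,0])
f=float(o["force"]@u);s=float((o["position"])@u)*1000
print(f"t {o['time']:.2f} s {s:.2f} mm  Fu {f:.2f}  F {o['force'].round(2)} w {o['gripper_width']*1000:.1f} g {o['grasp_force']:.0f}")
sys.exit(abs(f)>float(sys.argv[1]))
E
python3 g.py 5
```

```text
time: 4.17
position: [0.4519, 0.1374, 0.0734]
eef_rot: [-1.901, -2.501, 0.0]
force: [-2.8, -0.2, 3.0]
gripper_width: 0.0235
grasp_force: 47.9
t 4.17 s 11.82 mm  Fu 0.53  F [-2.76 -0.22  2.98] w 23.5 g 48
```

Gripped. Now pushing in (tool −x) in small guarded steps, stopping when the force exceeds the drag.

```bash
P="python3 -m pendant"; G="python3 g.py 3.6"; Q=/dev/null
$P '[[-0.05,0,0,0,0.1],[0,0,0,0,0.1]]' >$Q && $G && $P '[[-0.05,0,0,0,0.1],[0,0,0,0,0.1]]' >$Q && $G && $P '[[-0.05,0,0,0,0.1],[0,0,0,0,0.1]]' >$Q && $G && $P '[[-0.05,0,0,0,0.1],[0,0,0,0,0.1]]' >$Q && $G
```

```text
t 4.33 s 11.42 mm  Fu 2.21  F [-4.07  1.16  2.59] w 23.4 g 48
t 4.50 s 10.85 mm  Fu 0.85  F [-2.97  0.06  3.56] w 23.3 g 48
t 4.67 s 10.29 mm  Fu 1.28  F [-3.88  0.26  3.96] w 22.9 g 48
t 4.83 s 9.75 mm  Fu 1.84  F [-3.87  0.83  3.8 ] w 23.4 g 48
```

```bash
P="python3 -m pendant"; G="python3 g.py 3.6"; Q=/dev/null
$P '[[-0.05,0,0,0,0.1],[0,0,0,0,0.1]]' >$Q && $G && $P '[[-0.05,0,0,0,0.1],[0,0,0,0,0.1]]' >$Q && $G && $P '[[-0.05,0,0,0,0.1],[0,0,0,0,0.1]]' >$Q && $G && $P '[[-0.05,0,0,0,0.1],[0,0,0,0,0.1]]' >$Q && $G && $P '[[-0.05,0,0,0,0.1],[0,0,0,0,0.1]]' >$Q && $G && $P '[[-0.05,0,0,0,0.1],[0,0,0,0,0.1]]' >$Q && $G && $P '[[-0.05,0,0,0,0.1],[0,0,0,0,0.1]]' >$Q && $G && $P '[[-0.05,0,0,0,0.1],[0,0,0,0,0.1]]' >$Q && $G && $P '[[-0.05,0,0,0,0.1],[0,0,0,0,0.1]]' >$Q && $G && $P '[[-0.05,0,0,0,0.1],[0,0,0,0,0.1]]' >$Q && $G && $P '[[-0.05,0,0,0,0.1],[0,0,0,0,0.1]]' >$Q && $G && $P '[[-0.05,0,0,0,0.1],[0,0,0,0,0.1]]' >$Q && $G
```

```text
t 5.00 s 9.26 mm  Fu 1.76  F [-4.31  0.64  4.39] w 23.2 g 48
t 5.17 s 8.72 mm  Fu 0.43  F [-3.67 -0.57  4.05] w 23.3 g 48
t 5.33 s 8.24 mm  Fu 1.77  F [-4.14  0.69  4.75] w 23.2 g 48
t 5.50 s 7.75 mm  Fu 2.04  F [-4.34  0.91  4.1 ] w 23.4 g 48
t 5.67 s 7.24 mm  Fu 0.82  F [-4.58 -0.42  3.94] w 23.4 g 48
t 5.83 s 6.75 mm  Fu 2.76  F [-4.67  1.57  3.61] w 23.4 g 48
t 6.00 s 6.26 mm  Fu 2.24  F [-4.28  1.14  5.29] w 23.0 g 48
t 6.17 s 5.75 mm  Fu 1.81  F [-5.27  0.42  4.66] w 22.8 g 48
t 6.33 s 5.22 mm  Fu 1.69  F [-4.17  0.6   5.3 ] w 23.3 g 48
t 6.50 s 4.73 mm  Fu 1.61  F [-4.67  0.37  6.33] w 23.1 g 48
t 6.67 s 4.23 mm  Fu 1.05  F [-4.86 -0.26  6.46] w 23.2 g 48
t 6.83 s 3.75 mm  Fu 1.57  F [-4.35  0.42  5.77] w 23.1 g 48
```

```bash
P="python3 -m pendant"; G="python3 g.py 3.6"; Q=/dev/null
$P '[[-0.05,0,0,0,0.1],[0,0,0,0,0.1]]' >$Q && $G && $P '[[-0.05,0,0,0,0.1],[0,0,0,0,0.1]]' >$Q && $G && $P '[[-0.05,0,0,0,0.1],[0,0,0,0,0.1]]' >$Q && $G && $P '[[-0.05,0,0,0,0.1],[0,0,0,0,0.1]]' >$Q && $G && $P '[[-0.05,0,0,0,0.1],[0,0,0,0,0.1]]' >$Q && $G && $P '[[-0.05,0,0,0,0.1],[0,0,0,0,0.1]]' >$Q && $G && $P '[[-0.05,0,0,0,0.1],[0,0,0,0,0.1]]' >$Q && $G && $P '[[-0.05,0,0,0,0.1],[0,0,0,0,0.1]]' >$Q && $G && $P '[[-0.05,0,0,0,0.1],[0,0,0,0,0.1]]' >$Q && $G && $P '[[-0.05,0,0,0,0.1],[0,0,0,0,0.1]]' >$Q && $G && $P '[[-0.05,0,0,0,0.1],[0,0,0,0,0.1]]' >$Q && $G && $P '[[-0.05,0,0,0,0.1],[0,0,0,0,0.1]]' >$Q && $G
```

```text
t 7.00 s 3.23 mm  Fu 1.82  F [-5.02  0.5   4.8 ] w 23.4 g 48
t 7.17 s 2.73 mm  Fu 0.75  F [-4.21 -0.38  5.77] w 23.1 g 48
t 7.33 s 2.25 mm  Fu 1.63  F [-6.06  0.01  5.58] w 23.5 g 48
t 7.50 s 1.70 mm  Fu 0.98  F [-5.19 -0.42  5.96] w 23.2 g 48
t 7.67 s 1.22 mm  Fu 0.42  F [-4.02 -0.67  5.04] w 23.4 g 48
t 7.83 s 0.71 mm  Fu 2.37  F [-5.72  0.87  5.03] w 23.0 g 48
t 8.00 s 0.21 mm  Fu 1.78  F [-4.82  0.51  6.57] w 23.3 g 48
t 8.17 s -0.30 mm  Fu 1.85  F [-5.81  0.31  6.6 ] w 22.9 g 48
t 8.33 s -0.79 mm  Fu 1.58  F [-5.3   0.17  5.99] w 23.1 g 48
t 8.50 s -1.30 mm  Fu 1.25  F [-5.55 -0.24  6.41] w 23.0 g 48
t 8.67 s -1.80 mm  Fu 1.21  F [-6.06 -0.42  6.12] w 23.4 g 48
t 8.83 s -2.30 mm  Fu 2.40  F [-5.62  0.93  7.16] w 23.2 g 48
```

```bash
P="python3 -m pendant"; G="python3 g.py 3.6"; Q=/dev/null
$P '[[-0.04,0,0,0,0.1],[0,0,0,0,0.1]]' >$Q && $G && $P '[[-0.04,0,0,0,0.1],[0,0,0,0,0.1]]' >$Q && $G && $P '[[-0.04,0,0,0,0.1],[0,0,0,0,0.1]]' >$Q && $G && $P '[[-0.04,0,0,0,0.1],[0,0,0,0,0.1]]' >$Q && $G && $P '[[-0.04,0,0,0,0.1],[0,0,0,0,0.1]]' >$Q && $G && $P '[[-0.04,0,0,0,0.1],[0,0,0,0,0.1]]' >$Q && $G
```

```text
t 9.00 s -2.42 mm  Fu 3.34  F [-5.68  1.89  6.89] w 23.8 g 48
t 9.17 s -2.51 mm  Fu 5.52  F [-6.36  3.96  7.38] w 22.9 g 48
```

```bash
P="python3 -m pendant"
$P '[[-0.03,0,0,0,0.1],[0,0,0,0,0.1]]' >/dev/null; python3 g.py 9 && $P '[[-0.03,0,0,0,0.1],[0,0,0,0,0.1]]' >/dev/null; python3 g.py 12; $P '[[0,0,0,0,0.1],[0,0,0,0,0.1],[0,0,0,0,0.1]]' >/dev/null;python3 g.py 12;  $P '[[0,0,0,0,0.1],[0,0,0,0,0.1]]' >/dev/null;python3 g.py 12
```

```text
t 9.33 s -2.55 mm  Fu 6.74  F [-6.04  5.32  6.78] w 23.2 g 49
t 9.50 s -2.60 mm  Fu 8.42  F [-7.04  6.79  7.99] w 22.7 g 49
t 9.75 s -2.60 mm  Fu 7.66  F [-6.84  6.05  8.11] w 23.2 g 49
t 9.92 s -2.60 mm  Fu 8.31  F [-7.41  6.57  7.62] w 23.2 g 49
```

Firm touch on the inner stop: about 8 N held for over 0.4 s, with contact at s ≈ −2.3 mm. Pulling out now. The first 12 mm lies inside the known free travel.

```bash
P="python3 -m pendant"
$P '[[0.07,0,0,0,0.1],[0.07,0,0,0,0.1],[0.07,0,0,0,0.1],[0.07,0,0,0,0.1],[0.07,0,0,0,0.1],[0.07,0,0,0,0.1]]' >/dev/null; python3 g.py 4 && $P '[[0.07,0,0,0,0.1],[0.07,0,0,0,0.1],[0.07,0,0,0,0.1],[0.07,0,0,0,0.1],[0.07,0,0,0,0.1],[0.07,0,0,0,0.1],[0.07,0,0,0,0.1],[0.07,0,0,0,0.1],[0.07,0,0,0,0.1],[0.07,0,0,0,0.1],[0.07,0,0,0,0.1],[0,0,0,0,0.1]]' >/dev/null; python3 g.py 4
```

```text
t 10.42 s 0.13 mm  Fu -1.33  F [-3.78 -2.43  5.63] w 23.6 g 48
t 11.42 s 8.51 mm  Fu -0.03  F [-3.75 -1.07  5.28] w 23.5 g 48
```

```bash
P="python3 -m pendant"; G="python3 g.py 3.6"; Q=/dev/null
$G && $P '[[0.05,0,0,0,0.1],[0,0,0,0,0.1]]' >$Q && $G && $P '[[0.05,0,0,0,0.1],[0,0,0,0,0.1]]' >$Q && $G && $P '[[0.05,0,0,0,0.1],[0,0,0,0,0.1]]' >$Q && $G && $P '[[0.05,0,0,0,0.1],[0,0,0,0,0.1]]' >$Q && $G && $P '[[0.05,0,0,0,0.1],[0,0,0,0,0.1]]' >$Q && $G && $P '[[0.05,0,0,0,0.1],[0,0,0,0,0.1]]' >$Q && $G && $P '[[0.05,0,0,0,0.1],[0,0,0,0,0.1]]' >$Q && $G && $P '[[0.05,0,0,0,0.1],[0,0,0,0,0.1]]' >$Q && $G && $P '[[0.05,0,0,0,0.1],[0,0,0,0,0.1]]' >$Q && $G && $P '[[0.05,0,0,0,0.1],[0,0,0,0,0.1]]' >$Q && $G && $P '[[0.05,0,0,0,0.1],[0,0,0,0,0.1]]' >$Q && $G && $P '[[0.05,0,0,0,0.1],[0,0,0,0,0.1]]' >$Q && $G
```

```text
t 11.42 s 8.51 mm  Fu -0.03  F [-3.75 -1.07  5.28] w 23.5 g 48
t 11.58 s 8.94 mm  Fu -0.42  F [-4.01 -1.54  4.54] w 23.2 g 48
t 11.75 s 9.40 mm  Fu -0.21  F [-3.83 -1.28  4.64] w 23.3 g 48
t 11.92 s 9.91 mm  Fu -0.54  F [-3.7  -1.59  3.37] w 23.6 g 48
t 12.08 s 10.44 mm  Fu -0.68  F [-4.29 -1.89  4.15] w 23.2 g 48
t 12.25 s 10.92 mm  Fu 0.26  F [-2.88 -0.53  3.6 ] w 23.3 g 48
t 12.42 s 11.43 mm  Fu -0.50  F [-3.68 -1.54  4.65] w 23.5 g 48
t 12.58 s 11.92 mm  Fu -0.99  F [-3.55 -2.01  2.57] w 23.5 g 48
t 12.75 s 12.41 mm  Fu -0.57  F [-3.5  -1.56  4.45] w 23.2 g 48
t 12.92 s 12.93 mm  Fu -1.17  F [-3.68 -2.24  3.24] w 23.0 g 48
t 13.08 s 13.41 mm  Fu -1.23  F [-3.45 -2.23  3.12] w 23.1 g 48
t 13.25 s 13.87 mm  Fu -1.37  F [-4.13 -2.56  2.86] w 23.1 g 48
t 13.42 s 14.01 mm  Fu -4.30  F [-2.52 -5.16  2.64] w 23.3 g 48
```

```bash
P="python3 -m pendant"
$P '[[0.03,0,0,0,0.1],[0,0,0,0,0.1]]' >/dev/null; python3 g.py 7 && $P '[[0.03,0,0,0,0.1],[0,0,0,0,0.1]]' >/dev/null; python3 g.py 7 && $P '[[0.03,0,0,0,0.1],[0,0,0,0,0.1]]' >/dev/null; python3 g.py 12; $P '[[0,0,0,0,0.1],[0,0,0,0,0.1],[0,0,0,0,0.1]]' >/dev/null;python3 g.py 12;  $P '[[0,0,0,0,0.1],[0,0,0,0,0.1]]' >/dev/null;python3 g.py 12
```

```text
t 13.58 s 14.06 mm  Fu -4.37  F [-2.6  -5.25  2.56] w 23.6 g 48
t 13.75 s 14.13 mm  Fu -6.16  F [-2.73 -7.15  2.13] w 22.9 g 48
t 13.92 s 14.20 mm  Fu -8.28  F [-0.36 -8.69  1.69] w 23.2 g 48
t 14.17 s 14.19 mm  Fu -8.38  F [-1.68 -9.16  1.52] w 23.3 g 48
t 14.33 s 14.21 mm  Fu -8.26  F [-1.74 -9.05  1.27] w 23.6 g 48
```

Outer stop felt firmly (about 8 N held), with contact at s ≈ 13.85 mm. Play is about 16.1 mm and the middle is s ≈ 5.8 mm.

```bash
P="python3 -m pendant"
$P '[[-0.06,0,0,0,0.1],[-0.06,0,0,0,0.1],[-0.06,0,0,0,0.1],[-0.06,0,0,0,0.1],[-0.06,0,0,0,0.1],[-0.06,0,0,0,0.1],[-0.06,0,0,0,0.1],[-0.06,0,0,0,0.1],[-0.06,0,0,0,0.1],[-0.06,0,0,0,0.1],[-0.06,0,0,0,0.1],[-0.06,0,0,0,0.1],[-0.06,0,0,0,0.1],[-0.06,0,0,0,0.1],[-0.06,0,0,0,0.1],[0,0,0,0,0.1],[0,0,0,0,0.1]]' >/dev/null; python3 g.py 12
```

```text
t 15.75 s 6.05 mm  Fu 0.27  F [-5.06 -1.12  5.04] w 22.9 g 48
```

```bash
P="python3 -m pendant"
$P '[[-0.03,0,0,0,0.1],[0,0,0,0,0.1],[0,0,0,0,0.1]]' >/dev/null; python3 g.py 12
```

```text
t 16.00 s 5.86 mm  Fu 1.44  F [-5.03  0.1   5.26] w 23.3 g 48
```

```bash
P="python3 -m pendant"
$P '[[0,0,0,0,0.3],[0,0,0,0,0.35],[0,0,0,0,0.5],[0,0,0,0,0.6],[0,0,0,0,0.7],[0,0,0,0,0.7],[0,0,0,0,0.7]]' 20; python3 g.py 12
$P '[[0,0,-0.5,0,0.7],[0,0,-1,0,0.7],[0,0,-2,0,0.7],[0,0,-3,0,0.7],[0,0,-3,0,0.7],[0,0,-3,0,0.7],[0,0,-2,0,0.7],[0,0,-1,0,0.7],[0,0,0,0,0.7],[0,0,0,0,0.7]]'
python3 - <<'E'
from cell import cams,sensors
from h import cloud
import cv2,numpy as np
u=np.array([-.267,.964])
c=cams.capture("wrist");P=cloud(c);cv2.imwrite("pics/end.png",c["image"][:,:,::-1])
q=P[(P[...,2]>.092)&(P[...,2]<.101)&(abs(P[...,0]-.4525)<.04)&(P[...,1]>.1)&(P[...,1]<.2)&(c["z_map"]>0)]
s=q[:,:2]@u*1000;print("boss end s",np.percentile(s,[98,99.5]))
E
```

```text
time: 16.58
position: [0.4536, 0.1318, 0.0733]
eef_rot: [1.901, 2.501, 0.0]
force: [0.1, -0.4, 0.1]
gripper_width: 0.0594
grasp_force: 0.0
t 16.58 s 5.94 mm  Fu -0.43  F [ 0.15 -0.41  0.11] w 59.4 g 0
time: 17.42
position: [0.4537, 0.1318, 0.2281]
eef_rot: [1.901, 2.501, 0.0]
force: [0.2, -0.5, 0.3]
gripper_width: 0.0598
grasp_force: 0.0
boss end s [23.71345399 23.90513824]
```

View pics/end.png

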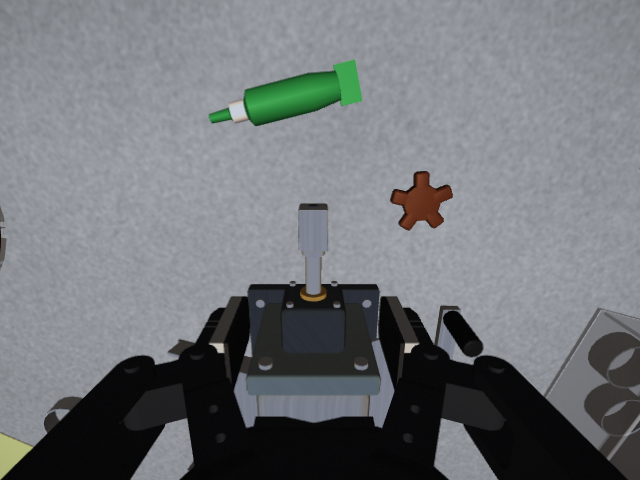

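The boss stands free at (313,230). Its end face is at s ≈ 23.9 mm, so its centre is at about 5.9 mm, the middle. The tube and star look as they did before.

```bash
python3 -c "
from cell import order;print(order.finish_job())"
```

```text
the job is handed in; nothing more can be done
None
```

I felt both stops firmly at about 8 N each, measured about 16.1 mm of play, set the shaft within about 0.1 mm of the middle, let go of it without disturbing anything nearby, and handed the job in at about 17.5 s.

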